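Drop the stacked salon tray's corner posts home and lock them

ROBOT

A 6-joint arm with a two-finger parallel gripper is mounted at the origin on the work surface. World frame = base frame: x ahead of the robot, y to its left, z up, the work surface at z = 0. Lengths are in mm, angles in degrees, forces in N, time in s.
With the tool pointing down it reaches from about 350 to 850 mm from the base axis. Payload 8.1 kg.
Tool frame: the origin (TCP) lies where the fingers leave the gripper's body, on its centre line; the fingertips stand 73 mm ahead of it and the grasp point (between the pads) lies 54 mm ahead of it; z points along the fingers, y is the line along which they close (so a half turn about z gives the same grasp; the last joint's range is limited). The gripper opens to 85 mm and grips with 20 to 120 N. Pads are 22 mm wide; open, the fingers measure 114 mm over their backs; the gripper's body (76 mm by 85 mm) begins 54 mm behind the grasp point. The pads swing forward as they close: fully open they stand 13 mm farther back than shut.
Start: joints at [64.435, 7.471, 85.268, -0, 87.261, -4.893], TCP at [211.793, 561.382, 303.892] pointing down, gripper open.
Joint ranges: [-169.43, 169.43], [-51.17, 129.36], [1.28, 143.12], [-76.62, 256.62], [0, 156.53], [-152.29, 152.29]. Speed limits (degrees/s): [136.94, 136.94, 159.86, 180, 180, 180].

INTERFACE

Orientations are given as [roll, pitch, yaw] about the fixed x, y, z axes, in that order (R = Rz(yaw) Ry(pitch) Rx(roll)).
In Python, from bench import sense, optics, r gives the robot as it stands.
- The arm moves only by the tool servo_tool, never from a script. Its argument "plan" is a list that holds one entry, the list of rows, each a list of 5 numbers: the shift along the world's x, y, z in m, then the turn about the world's z in degrees, then the finger opening in m, from 0 to 0.0854. A call has 1 to 10 rows; each row shifts and turns the commanded pose from where the row before left it; what a row does not reach is not made up. A row lasts 1/10 s, in which the tool goes at most 50 mm and 8.59 degrees, less where a joint would pass 70% of its speed; a pose out of reach is approached as far as the arm can. A call is refused whole if a number of a shift passes 0.05 or a number of a turn 8.59, either way. A call with a gripper value outside its range is refused whole. The fingers move at their own pace and stop on an object; "force" is the grip in N (left out, the last holds). Time passes only in rows, so rows that do not move let the fingers close. It gives the time, the measured TCP pose, the force, the opening and the grip force at its end, in the units of the state.
- sense(): the state, without advancing time (a new reading comes with each control period).
- optics.snapshot(name): name is "scene" or "top"; returns a dict with "frame" (384x512x3 uint8, blue, green, red), "fx", "fy", "cx", "cy" (pixels), "cam_to_world" (4x4, takes a point from camera to world coordinates). Camera axes: x right, y down, z forward; pixel columns grow to the right and rows downward; lengths in mm; the calibration is good to about 2 mm. A picture is of the moment at which its call begins. There is no depth.
- r.hand_in(): hands the job in; it is judged then, once.
The state is a dict: "time": time; "joint_pos": joint angles; "qd": joint speeds; "joint_efforts": joint torques, N m; "tool_pos": TCP position; "tcp_rot": TCP orientation; "ft_force": force on the tool from outside, world axes, zero at the start; "wrist_torque": the same for the moment, N m; "finger_gap": finger opening in mm; "grip_force": force on a finger pad.
Only numpy, scipy, OpenCV 4.12 (cv2) and the standard library are available. Lean on these libraries where they do the work, as an engineer would, in place of code of your own. Each camera call takes 0.05 s, during which the arm holds its last target. There are 200 camera calls.

TASK

The loaded top tray of the counter organiser was left askew on the frame below, with its four corner posts standing on the deck beside their sockets. Get all four posts down into the sockets so that the tray sits level and fully home, then slide the small flush lock switch in its slot at the front all the way to the locked end, towards the robot's left; if it is standing locked or half locked now, its bolt blocks a socket and must be slid back first. Keep the tin and the bottle standing upright in the tray, and leave the other things on the counter where they are.

Things in the scene. Friction and masses are not known exactly. Their poses are not given: they have to be found in the camera images.
- lower_deck (a point): Lower frame, fixed: white deck, flat top 36 mm above the counter, x -108 to +83, y -133 to +133 mm about this point, which is the middle of the four sockets at deck height. x points from the lock side (front) to the back lip. Square sockets 22.5 mm wide, 18 mm deep, centred at x +-60, y +-90 mm. Open well between them (x +-49, y +-38).
- lower_lip (a point): Raised lip, 14 mm high, along the whole back edge of the deck; this point is the middle of its front face's foot, 71.25 mm along x from point lower_deck. The face is in line with the back walls of the back sockets: back posts pushed against it are lined up with the sockets in x, and the tray is square.
- tier_mid (a point): Top tray, loose, about 0.45 kg plus load, slides on the deck: four posts 18 mm square at x +-60, y +-90 mm. Point: centre in plan, 30 mm above the feet, 36 mm below the rim. 30 mm above lower_deck with its feet on the deck; home: 12 mm above, centred (2.25 mm play), axes parallel. Starts 10 to 22 mm to the lock side, up to 24 mm to either side, up to 0.1 rad askew.
- tier_front (a point): Middle of the outer face of the front stretcher bar (12 mm high, at the height of tier_mid, 69 mm in front of it along -x). Like bars join the posts on all four sides, outer faces at x +-69, y +-99 mm from tier_mid, level with the posts' faces; the tray above (130 by 190 mm, walls 20 mm) is set in 4 mm from them. Each post has a bolt notch on its inner face.
- lock_nub (a point): Middle of the top of the lock switch: white block 24 (x) by 12 (y) mm, 7.5 mm tall, flush in a recess 34 mm wide (x), 110 mm long (y +-55 from the frame's middle), 8 mm deep, in a housing 48 mm tall above the counter (x -152 to -108, y +-80 mm from lower_deck). Axes as the lower frame's. It is at x -130, y -6 mm + joint value from lower_deck.
- lock (a joint): Slide of the lock switch along the lower frame's +y, m: 0 = open, 0.012 = locked; friction about 1.5 N, stays where left, may start anywhere. It drives a bolt into the front +y socket: there it blocks an unseated post, and catches over the foot of a seated one.
- tin_mid (a point): Centre of a loose aluminium tin standing in the tray, 60 mm across, 45 mm tall, 0.12 kg.
- tonic_mid (a point): Mid height of a loose amber bottle standing in the tray, 52 mm across, 105 mm tall, 0.14 kg.
- shampoo_mid (a point): Bystander: mid height of a white bottle, 56 mm across, 150 mm tall, loose on the counter beside the lower frame.
- mask_jar_mid (a point): Bystander: mid height of a white jar, 72 mm across, 70 mm tall, loose on the counter beside the lower frame.
- spray_mid (a point): Bystander: mid height of a clear bottle, 60 mm across, 130 mm tall, loose behind the lower frame.
- clipper_mid (a point): Bystander: centre of a black hair clipper lying on the counter, 175 by 45 by 40 mm, loose, behind the lower frame.
- mug_mid (a point): Bystander: mid height of a white mug, 80 mm across, 90 mm tall, loose on the counter, well to the left of the frame.
- brush_mid (a point): Bystander: a flat tinting brush, 200 mm long, lying on the counter well to the right of the frame; the point lies 10 mm above the counter in its middle.

How it is judged (in metres and radians):
On the way, in this order (a step that is already met when the one before it is completed fails the run):
1. all four posts are home in their sockets (x of tier_mid in the frame of lower_deck between -0.005 and 0.005 m and y of tier_mid in the frame of lower_deck between -0.005 and 0.005 m and z of tier_mid in the frame of lower_deck between 0.008 and 0.015 m and angle between tier_mid's own z axis and vertical below 0.035 rad and angle between the x axis of tier_mid and the x axis of lower_deck, either way round below 0.06 rad), for 0.2 s.
2. the lock switch is slid to the locked end with the posts home (all of step 1 and value of joint lock above 0.01 m), for 0.2 s.
At the end, for the whole second after the job is handed in: The tray is level (2 degrees), all four posts at the bottom of their sockets (tray centred within 5 mm, 3.4 degrees square, height within 4 mm); the lock switch is within 2 mm of its locked end; tin and bottle stand upright (9 degrees) in the tray (all of step 2 and angle between each of tin_mid, tonic_mid's own z axis and vertical below 0.15 rad and x of tin_mid in the frame of tier_mid between -0.062 and 0.062 m and y of tin_mid in the frame of tier_mid between -0.092 and 0.092 m and x of tonic_mid in the frame of tier_mid between -0.062 and 0.062 m and y of tonic_mid in the frame of tier_mid between -0.092 and 0.092 m); the robot touches nothing.
It fails at once if the tin or the bottle in the tray is toppled (angle between any of tin_mid, tonic_mid's own z axis and vertical above 0.5 rad).
It fails at once if one of the other things on the counter is shifted by more than 30 mm or toppled (distance of any of shampoo_mid, mask_jar_mid, spray_mid, clipper_mid, mug_mid, brush_mid from where it was at the start of the episode above 0.03 m or angle between any of shampoo_mid, mask_jar_mid, spray_mid, clipper_mid, mug_mid's own z axis and vertical above 0.5 rad).
It also fails if it takes over 67 s, if anything falls off the work surface, if the arm or the gripper's body presses on something with over 40 N, if the wrist force passes 120 N, or if a joint passes its speed limit or range.

## Working session

There is one attempt and no reset: what is moved stays moved. The work goes in short steps, Python scripts to look and compute and a tool call to move; the robot and the scene stay as the last step left them, time stands still between calls to the robot, and variables do not carry over. Pictures are saved under pics/ and viewed, at most 10 in all, crops included, and the job is handed in when it is done.

Besides the shell and the picture viewer there is one more tool, called as name(argument=value, ...), one argument or row to a line, values as JSON. servo_tool: Moves the arm, as the interface text tells. Its arguments: {"type":"object","properties":{"plan":{"type":"array"},"force":{"type":"number"}},"required":["plan"]}

```bash
mkdir -p pics; python3 - <<'E'
from bench import sense, optics, r
import cv2,numpy as np
for n in("scene","top"):
    s=optics.snapshot(n); cv2.imwrite(f"pics/{n}0.png",s["frame"]); print(n,s["fx"],s["fy"],s["cx"],s["cy"],np.round(s["cam_to_world"],4).tolist())
s=sense();print(s)
E
```

```text
scene 442.1579444972924 442.1579444972924 252.20240299787935 192.4737042500398 [[-0.5942, 0.6319, -0.4976, 1270.2083], [0.8043, 0.4702, -0.3633, 548.7761], [0.0044, -0.6161, -0.7876, 1286.5774], [0.0, 0.0, 0.0, 1.0]]
top 468.53381304933447 468.53381304933447 250.8542497571625 192.02443921397557 [[0.0002, -0.9892, 0.1465, 367.3269], [-0.9998, -0.0029, -0.0182, 5.5638], [0.0184, -0.1465, -0.989, 1421.2231], [0.0, 0.0, 0.0, 1.0]]
{'time': 0.1, 'joint_pos': array([ 6.44351919e+01,  7.51166569e+00,  8.53215715e+01, -5.68534747e-04,
        8.72610475e+01, -4.89412217e+00]), 'qd': array([ 0.08305277, -0.07261522, -0.20542737, -0.04231293,  0.01632061,
        0.05663773]), 'joint_efforts': array([ 1.56075130e-03, -5.70949030e+01, -5.01944590e+01, -9.67197889e-05,
        8.00952403e-03,  2.51154984e-05]), 'tool_pos': array([211.63367478, 561.05110729, 302.95407421]), 'tcp_rot': array([-1.79906011e+02, -7.47809790e-03,  1.59329336e+02]), 'ft_force': array([ 0.57089708,  0.63069465, -0.35722445]), 'wrist_torque': array([-0.0655699 , -0.01556408,  0.02530917]), 'grip_force': 0.0, 'finger_gap': 85.71678569852142}
```

View pics/scene0.png

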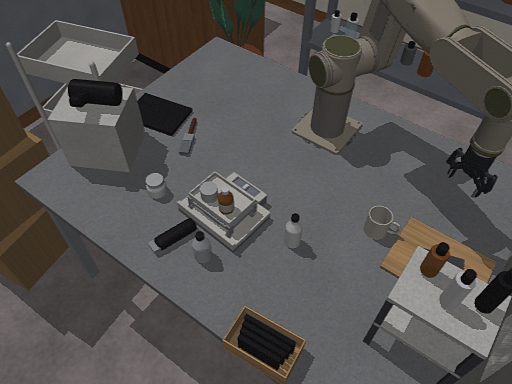

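View pics/top0.png

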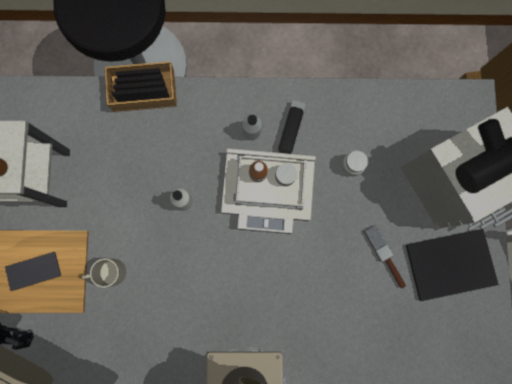

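The top view shows the frame at about (268,188) with the tray on it, the lock at about (266,223), and the tin and bottle in the back half of the tray. I'll enlarge it.

```bash
cat > h.py <<'E'
from bench import sense, optics, r
import cv2,numpy as np
def ray(s,u,v,z):
    M=np.array(s["cam_to_world"]);d=M[:3,:3]@np.array([(u-s["cx"])/s["fx"],(v-s["cy"])/s["fy"],1]);o=M[:3,3]
    return (o+d*(z-o[2])/d[2])
def proj(s,p):
    M=np.array(s["cam_to_world"]);c=M[:3,:3].T@(np.asarray(p,float)-M[:3,3])
    return c[0]/c[2]*s["fx"]+s["cx"],c[1]/c[2]*s["fy"]+s["cy"]
def crop(s,x0,y0,w,h,k,name):
    im=cv2.resize(s["frame"][y0:y0+h,x0:x0+w],None,fx=k,fy=k,interpolation=cv2.INTER_CUBIC)
    for i in range(0,w,10):
        cv2.putText(im,str(x0+i),(i*k,8),0,.3,(0,255,255)); cv2.line(im,(i*k,10),(i*k,14),(0,255,255))
    for i in range(10,h,10):
        cv2.putText(im,str(y0+i),(0,i*k),0,.3,(0,255,255))
    cv2.imwrite(name,im)
E
python3 - <<'E'
from h import *
a=optics.snapshot("top");crop(a,212,140,114,100,6,"pics/t1.png")
b=optics.snapshot("scene");crop(b,170,160,110,95,7,"pics/s1.png")
E
```

```text
(no output)
```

View pics/t1.png

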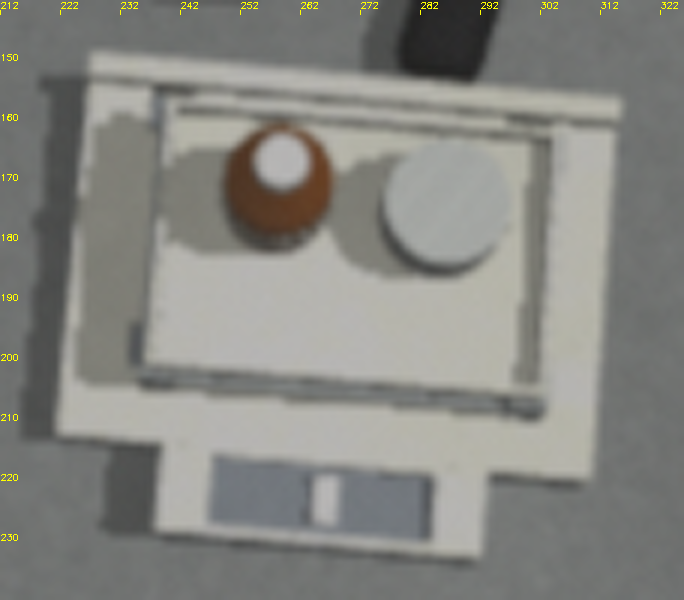

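View pics/s1.png

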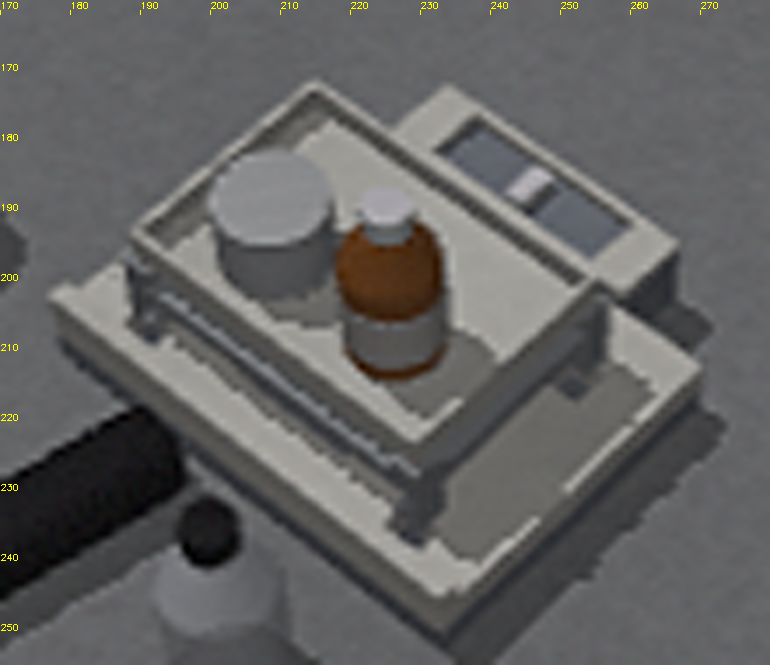

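The views show the deck corners, the lock nub at top-view pixel (266.2,222.8), and the tray rim corners at scene pixels (188.5,193), (214.5,172), (256.5,201) and (230,223.5). The nub seems a bit locked, so I'll compute its position.

```bash
cat >> h.py <<'E'
def fit(L,W):  # rigid 2D: W = R L + t
    L=np.array(L,float);W=np.array(W)[:,:2];l=L-L.mean(0);w=W-W.mean(0)
    th=np.arctan2((l[:,0]*w[:,1]-l[:,1]*w[:,0]).sum(),(l*w).sum());R=np.array([[np.cos(th),-np.sin(th)],[np.sin(th),np.cos(th)]])
    t=W.mean(0)-R@L.mean(0);return th,t,W-(L@R.T+t)
E
python3 - <<'E'
from h import *
a=optics.snapshot("top");b=optics.snapshot("scene")
px=[(221.5,212.5,36),(310.5,220.3,36),(315.7,156.5,50),(227,148.8,50),(238,228.3,48),(292,232.5,48)]
L=[(-108,133),(-108,-133),(83,-133),(83,133),(-152,80),(-152,-80)]
th,t,res=fit(L,[ray(a,*p) for p in px]);print("frame",np.degrees(th),t);print(res.round(1))
R=np.array([[np.cos(th),-np.sin(th)],[np.sin(th),np.cos(th)]])
sp=[(177.5,202.5,50),(234,246,50),(267,243.5-49.3,48)]
print("scene lip corners local",[(R.T@(ray(b,*p)[:2]-t)).round(1) for p in sp])
for s,p in((a,(266.2,222.8,47.5)),(b,(246,186.3,47.5)),(a,(247,222,48)),(a,(284,225.5,48))):print("nub/recess local",(R.T@(ray(s,*p)[:2]-t)).round(1))
q=[(188.5,193,102),(214.5,171.7,102),(256.5,200.8,102),(230,223.5,102)]
T=[(65,-95),(-65,-95),(-65,95),(65,95)]
th2,t2,res=fit(T,[ray(b,*p) for p in q]);print("tray",np.degrees(th2),t2,"local",(R.T@(t2-t)),np.degrees(th2-th));print(res.round(1))
q=[(302.5,208,102),(235,202,102)]
print("top: front rim corners local",[(R.T@(ray(a,*p)[:2]-t)).round(1) for p in q])
for s,p in((a,(258.7,166.5,36+66-20+4+105-5)),):print((R.T@(ray(s,*p)[:2]-t)).round(1))
for n in("shampoo",): print("white shampoo",ray(a,181,199,100), "spray",ray(a,252,125,90),"jar",ray(a,356,162,70),"clip",ray(a,287,150,40))
E
```

```text
frame -4.835855623867157 [607.70439557 -74.11598836]
[[-0.4 -0.4]
 [-0.7  0.4]
 [-0.4 -0.6]
 [-0.4  0.4]
 [ 0.3 -0.5]
 [ 1.7  0.7]]
scene lip corners local [array([  83.1, -123.5]), array([ 81.9, 143.5]), array([-152.8,   85.7])]
nub/recess local [-128.5   -1.6]
nub/recess local [-130.6    5.7]
nub/recess local [-131.    54.8]
nub/recess local [-131.9  -54.3]
tray -4.736930538466267 [596.88759428 -68.55610074] local [-11.24700319   4.62822426] 0.09892508540088968
[[-1.1 -1.2]
 [ 2.1 -1.9]
 [ 1.8  3.5]
 [-2.8 -0.4]]
top: front rim corners local [array([-82.3, -98.5]), array([-81.9,  93.8])]
[ 9.  36.7]
white shampoo [542.47516088 179.44171574 100.        ] spray [763.41155186 -22.28214028  90.        ] jar [ 658.12685087 -330.20187279   70.        ] clip [ 700.77645961 -129.21644939   40.        ]
```

servo_tool(
  plan=[
    [[0.019,-0.0447,0,1.6,0.022],[0.019,-0.0447,0,1.6,0.022],[0.019,-0.0447,0,1.6,0.022],[0.019,-0.0447,0,1.6,0.022],[0.019,-0.0447,0,1.6,0.022],[0.019,-0.0447,0,1.6,0.022],[0.019,-0.0447,0,1.6,0.022],[0.019,-0.0447,0,1.6,0.022],[0.019,-0.0447,0,1.6,0.022],[0.019,-0.0447,0,1.5,0.022]],
  ],
)

```text
time: 1.3
tool_pos: [402.1, 112.5, 304.2]
tcp_rot: [180.0, 0.1, 175.3]
ft_force: [1.4, 0.6, 0.2]
finger_gap: 21.8
grip_force: 0.0
```

servo_tool(
  plan=[
    [[0.019,-0.0447,-0.02,0,0.022],[0.019,-0.0447,-0.03,0,0.022],[0.019,-0.0447,-0.03,0,0.022],[0.0184,-0.0447,-0.03,0,0.022],[0,0,-0.02,0,0.022],[0,0,0,0,0.022],[0,0,0,0,0.022]],
  ],
)

```text
time: 2.0
tool_pos: [469.0, -45.5, 186.1]
tcp_rot: [180.0, -0.1, 175.2]
ft_force: [0.4, -0.1, -0.1]
finger_gap: 22.1
grip_force: 0.0
```

```bash
python3 - <<'E'
from h import *
s=sense();print(s['time'],s['tool_pos'],s['tcp_rot'],s['finger_gap'])
a=optics.snapshot("top");b=optics.snapshot("scene")
x0=228;y0=150;crop(b,x0,y0,100,80,6,"pics/s2.png")
p=s['tool_pos'].copy()
for dz in(0,-54,-73):print(dz,proj(b,p+[0,0,dz]),proj(a,p+[0,0,dz]))
for q in((478,-64.7,47.5),(478,-71,47.5)):print(proj(b,q))
E
```

```text
2.0 [469.02112036 -45.46280107 186.06585294] [ 1.79978530e+02 -6.24140424e-02  1.75223185e+02] 22.07364000227626
0 (np.float64(250.19846029591915), np.float64(160.34629650294318)) (np.float64(261.5556166423732), np.float64(222.49891071689004))
-54 (np.float64(250.18572876316205), np.float64(170.89624226191037)) (np.float64(260.7515216944338), np.float64(224.1092454664615))
-73 (np.float64(250.1814165221846), np.float64(174.46956758569334)) (np.float64(260.4841966799617), np.float64(224.64460856174924))
(np.float64(244.39507098600725), np.float64(185.35821269375273))
(np.float64(243.0018819514173), np.float64(184.54742884662753))
```

View pics/s2.png

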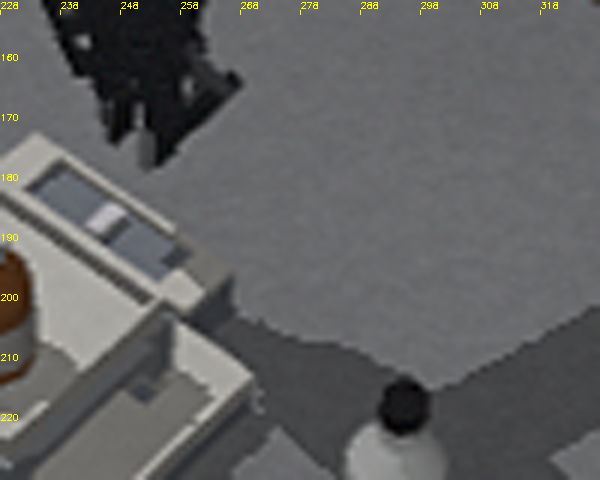

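The fingertips appear at about (250,175.5) and were predicted at (250,174.5), so the scene camera is good to about 1 px. I'll straddle the nub, grip it and find its open end by touch.

servo_tool(
  plan=[
    [[0.009,-0.0155,0,0,0.045],[0,0,-0.03,0,0.045],[0,0,-0.026,0,0.045],[0,0,-0.006,0,0.045],[0,0,-0.006,0,0.045],[0,0,0,0,0.045],[0,0,0,0,0.045]],
  ],
)

```text
time: 2.8
tool_pos: [479.3, -61.2, 119.4]
tcp_rot: [-180.0, 0.1, 175.3]
ft_force: [0.2, -0.1, 0.7]
finger_gap: 44.9
grip_force: 0.0
```

```bash
python3 - <<'E'
from h import *
s=sense();print(s['time'],s['tool_pos'],s['ft_force'],s['finger_gap'])
b=optics.snapshot("scene");crop(b,215,150,70,60,9,"pics/s3.png")
E
```

```text
2.8 [479.26115631 -61.21112679 119.43312624] [ 0.24654591 -0.07555904  0.70102824] 44.86584521856011
```

View pics/s3.png

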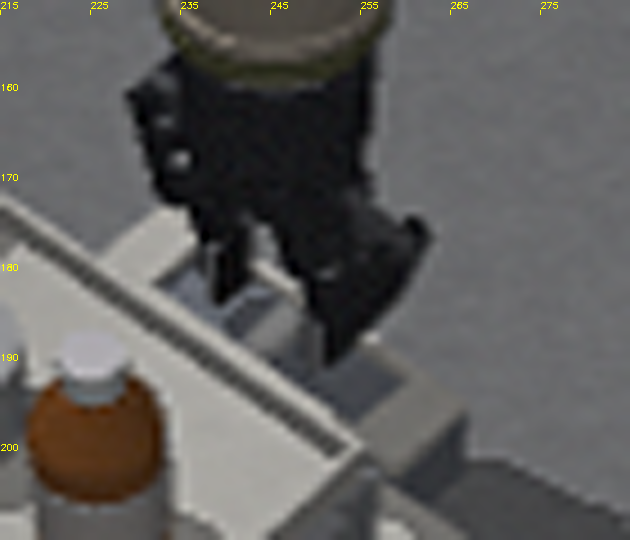

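The nub at about (245.5,187) sits between the fingers. I'll lower and close.

servo_tool(
  plan=[
    [[0,0,-0.002,0,0.02],[0,0,0,0,0.0],[0,0,0,0,0.0],[0,0,0,0,0.0],[0,0,0,0,0.0]],
  ],
  force=20,
)

```text
time: 3.35
tool_pos: [478.5, -61.3, 116.3]
tcp_rot: [-180.0, 0.0, 175.2]
ft_force: [-1.8, 0.4, 3.4]
finger_gap: 10.7
grip_force: 23.2
```

servo_tool(
  plan=[
    [[-0.0002,-0.002,0,0,0.0],[-0.0002,-0.002,0,0,0.0],[-0.0002,-0.002,0,0,0.0],[0,0,0,0,0.0],[0,0,0,0,0.0]],
  ],
)

```text
time: 3.85
tool_pos: [478.1, -66.3, 116.2]
tcp_rot: [179.9, 0.0, 175.2]
ft_force: [-0.8, 7.3, 5.3]
finger_gap: 10.9
grip_force: 23.4
```

servo_tool(
  plan=[
    [[-0.0002,-0.002,0,0,0.0],[0,0,0,0,0.0],[0,0,0,0,0.0]],
  ],
)

```text
time: 4.15
tool_pos: [478.0, -66.9, 116.2]
tcp_rot: [179.7, 0.0, 175.2]
ft_force: [0.8, 17.6, 6.8]
finger_gap: 10.9
grip_force: 23.4
```

Stop found: the nub at its open end is at world y of about -66.5, so lower_deck is near (607.7,-71.5). Next I'll release, turn 90° and grip the tray's front wall.

servo_tool(
  plan=[
    [[0,0.001,0,0,0.03],[0,0,0,0,0.03],[0,0,0.038,0,0.04],[0,0,0.038,-8.5,0.04],[0,0,0,-8.5,0.04],[0,0,0,-8.5,0.04],[0,0,0,-8.5,0.04],[0,0,0,-8.5,0.04],[0,0,0,-8.5,0.04],[0,0,0,-8.5,0.04]],
  ],
)

```text
time: 5.15
tool_pos: [477.3, -68.7, 191.5]
tcp_rot: [-180.0, 0.0, 115.4]
ft_force: [0.0, 0.2, -0.4]
finger_gap: 40.0
grip_force: 0.0
```

servo_tool(
  plan=[
    [[0.017,0,0,-8.5,0.04],[0.017,0,0,-8.5,0.04],[0.015,0,0,-8.5,0.04],[0,0,0,-5,0.04],[0,0,-0.01,0,0.04],[0,0,0,0,0.04]],
  ],
)

```text
time: 5.75
tool_pos: [525.2, -68.3, 179.7]
tcp_rot: [-179.8, -0.0, 85.4]
ft_force: [-0.5, -0.2, -0.3]
finger_gap: 40.0
grip_force: 0.0
```

```bash
python3 - <<'E'
from h import *
s=sense();print(s['time'],s['tool_pos'],s['tcp_rot'],s['ft_force'],s['finger_gap'])
b=optics.snapshot("scene");crop(b,185,140,80,65,8,"pics/s4.png")
E
```

```text
5.75 [525.23185548 -68.31141365 179.66389934] [-1.79808216e+02 -1.25035743e-02  8.53701954e+01] [-0.48229356 -0.22914142 -0.32672274] 39.961475144288954
```

View pics/s4.png

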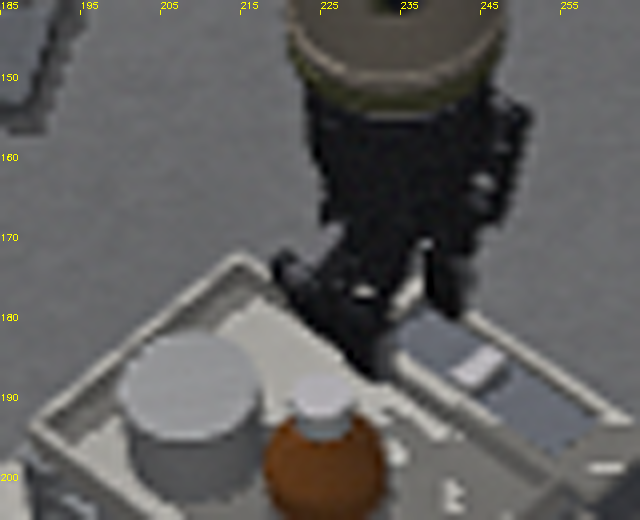

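The fingers straddle the front wall: inner tip at about (231.5,187.5), outer tip at about (239.5,178). I'll lower and grip.

servo_tool(
  plan=[
    [[0,0,-0.009,0,0.04],[0,0,-0.007,0,0.04],[0,0,0,0,0.04]],
  ],
)

```text
time: 6.1
tool_pos: [525.5, -68.1, 164.3]
tcp_rot: [-179.9, -0.0, 85.3]
ft_force: [-0.7, 0.4, -0.1]
finger_gap: 39.8
grip_force: 0.0
```

servo_tool(
  plan=[
    [[0,0,0,0,0.02],[0,0,0,0,0.0],[0,0,0,0,0.0],[0,0,0,0,0.0]],
  ],
  force=50,
)

```text
time: 6.5
tool_pos: [527.2, -68.3, 166.7]
tcp_rot: [179.9, 0.0, 85.2]
ft_force: [2.5, -0.1, 2.7]
finger_gap: 2.2
grip_force: 49.4
```

servo_tool(
  plan=[
    [[0.0025,0.0003,-0.0005,0,0.0],[0.0025,0.0003,0,0,0.0],[0.0025,0.0003,0,0,0.0],[0.0025,0.0003,0,0,0.0],[0.0025,0.0003,0,0,0.0],[0.0025,0.0003,0,0,0.0],[0,0,0,0,0.0],[0,0,0,0,0.0]],
  ],
  force=40,
)

```text
time: 7.3
tool_pos: [540.5, -66.9, 166.6]
tcp_rot: [-179.8, 0.1, 85.2]
ft_force: [-12.0, -1.9, 14.8]
finger_gap: 2.1
grip_force: 51.2
```

servo_tool(
  plan=[
    [[0.002,-0.0002,0.001,0,0.0],[0.002,-0.0002,0,0,0.0],[0,0,0,0,0.0],[0,0,0,0,0.0]],
  ],
)

```text
time: 7.7
tool_pos: [544.4, -66.7, 166.3]
tcp_rot: [-179.8, -0.0, 85.2]
ft_force: [-6.5, 0.6, 4.5]
finger_gap: 1.9
grip_force: 49.9
```

servo_tool(
  plan=[
    [[0.002,-0.0002,0,0,0.0],[0.002,-0.0002,0,0,0.0],[0,0,0,0,0.0],[0,0,0,0,0.0]],
  ],
)

```text
time: 8.1
tool_pos: [549.7, -67.3, 165.7]
tcp_rot: [180.0, -0.0, 85.2]
ft_force: [5.5, -1.2, -8.8]
finger_gap: 2.2
grip_force: 48.9
```

```bash
cat >> h.py <<'E'
def comp(name):
    a=optics.snapshot("top");b=optics.snapshot("scene")
    crop(b,170,145,110,100,6,"/tmp/b.png");crop(a,215,140,20,20,6,"/tmp/a.png")
    i=cv2.imread("/tmp/b.png");cv2.imwrite(name,i)
    return a,b
E
python3 -c "
from h import *
comp('pics/c1.png')"
```

```text
(no output)
```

View pics/c1.png

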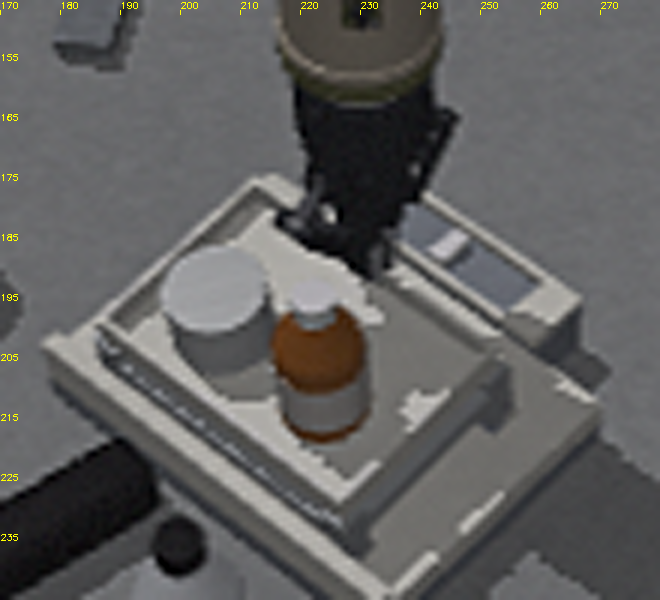

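The tray is near the lip: rim corners at about (187,199.5), (213.5,174.5), (254.5,203.5), (228,228).

```bash
python3 - <<'E'
from h import *
b=optics.snapshot("scene")
F=[(177.2,202.2,50),(234.2,245.5,50),(267,194.3,48)]
th,t,res=fit([(83,-133),(83,133),(-152,80)],[ray(b,*p) for p in F]);print("frame(scene)",np.degrees(th),t,res.round(1).tolist())
R=np.array([[np.cos(th),-np.sin(th)],[np.sin(th),np.cos(th)]])
T=[(65,-95),(-65,-95),(-65,95),(65,95)]
for nm,Q in(("start",[(188.5,193),(214.5,171.7),(256.5,200.8),(230,223.5)]),("now",[(187,199.5),(213.5,174.5),(254.5,203.5),(228,228)])):
  for z in(102,93,84):
    th2,t2,res=fit(T,[ray(b,*p,z) for p in Q]);print(nm,z,"yaw",np.degrees(th2-th).round(2),"local",(R.T@(t2-t)).round(1),res.round(1).tolist())
E
```

```text
frame(scene) -4.277602630970915 [607.46687255 -66.30003865] [[-0.6, -0.8], [-0.6, 1.2], [1.1, -0.4]]
start 102 yaw -0.46 local [-10.4  -3. ] [[-1.1, -1.2], [2.1, -1.9], [1.8, 3.5], [-2.8, -0.4]]
start 93 yaw -0.46 local [-15.1  -8.1] [[-0.6, -2.0], [1.6, -2.6], [1.3, 4.3], [-2.3, 0.3]]
start 84 yaw -0.46 local [-19.9 -13.2] [[-0.2, -2.8], [1.0, -3.2], [0.9, 5.0], [-1.8, 1.0]]
now 102 yaw 1.01 local [5.7 4.9] [[3.6, 5.0], [-4.7, -1.3], [0.8, -0.4], [0.3, -3.3]]
now 93 yaw 1.01 local [ 1.1 -0.1] [[4.1, 4.3], [-5.3, -2.0], [0.3, 0.3], [0.8, -2.6]]
now 84 yaw 1.01 local [-3.6 -5.1] [[4.6, 3.5], [-5.8, -2.7], [-0.1, 1.1], [1.4, -2.0]]
```

```bash
python3 - <<'E'
from h import *
b=optics.snapshot("scene")
th,t=np.radians(-4.4),np.array([607.5,-66.3])
R=np.array([[np.cos(th),-np.sin(th)],[np.sin(th),np.cos(th)]])
def pj(dx,dy,zb,zf):
  return [tuple(np.round(proj(b,[*(R@np.array([x+dx,y+dy])+t),z]),1)) for x,y,z in((65,-95,zb),(-65,-95,zf),(-65,95,zf),(65,95,zb))]
print("seen (187,199.5) (213.5,174.5) (254.5,203.5) (228,228)")
for nm,h in(("start",(-16.5,-3,102,102)),("deck",(2,0,102,102)),("home",(0,0,84,84)),("backdown",(1,0,84,102)),("frontdown",(1,0,102,84))):print(nm,[(float(u),float(v)) for u,v in pj(*h)])
E
```

```text
seen (187,199.5) (213.5,174.5) (254.5,203.5) (228,228)
start [(189.8, 192.5), (216.3, 170.6), (257.2, 198.7), (231.0, 222.9)]
deck [(186.5, 196.2), (213.3, 174.1), (254.3, 202.5), (227.8, 227.1)]
home [(187.5, 199.0), (214.0, 177.0), (254.6, 205.4), (228.5, 229.7)]
backdown [(187.3, 199.2), (213.5, 173.9), (254.5, 202.3), (228.3, 229.9)]
frontdown [(186.7, 196.0), (213.8, 177.2), (254.4, 205.5), (228.0, 226.9)]
```

servo_tool(
  plan=[
    [[0,0,-0.001,0,0.0],[0,0,-0.001,0,0.0],[0,0,-0.001,0,0.0],[0,0,0,0,0.0],[0,0,0,0,0.0]],
  ],
)

```text
time: 8.8
tool_pos: [549.5, -67.2, 163.3]
tcp_rot: [-180.0, -0.0, 85.2]
ft_force: [3.4, 0.1, -7.3]
finger_gap: 2.2
grip_force: 49.1
```

servo_tool(
  plan=[
    [[0,0,-0.002,0,0.0],[0,0,-0.002,0,0.0],[0,0,-0.002,0,0.0],[0,0,0,0,0.0],[0,0,0,0,0.0]],
  ],
)

```text
time: 9.3
tool_pos: [549.0, -67.2, 157.2]
tcp_rot: [-179.9, -0.0, 85.2]
ft_force: [-1.5, 0.5, -3.6]
finger_gap: 2.0
grip_force: 49.2
```

servo_tool(
  plan=[
    [[0,0,-0.002,0,0.0],[0,0,-0.002,0,0.0],[0,0,-0.002,0,0.0],[0,0,-0.002,0,0.0],[0,0,0,0,0.0],[0,0,0,0,0.0]],
  ],
)

```text
time: 9.9
tool_pos: [549.1, -67.1, 149.1]
tcp_rot: [-179.9, -0.0, 85.2]
ft_force: [-6.3, 1.1, -2.7]
finger_gap: 1.8
grip_force: 48.9
```

servo_tool(
  plan=[
    [[-0.001,0,-0.0015,0,0.0],[0,0,-0.001,0,0.0],[0,0,0,0,0.0],[0,0,0,0,0.0]],
  ],
)

```text
time: 10.3
tool_pos: [548.9, -67.1, 148.7]
tcp_rot: [179.9, -0.0, 85.2]
ft_force: [-9.5, 2.4, 9.8]
finger_gap: 1.9
grip_force: 50.6
```

Bottomed out after about an 18 mm drop. Next I'll release, lift and check.

servo_tool(
  plan=[
    [[0,0,0.001,0,0.012],[0,0,0,0,0.022],[0,0,0.01,0,0.022],[0,0,0.03,0,0.022],[-0.015,0,0.02,8.5,0.03],[-0.02,0,0,8.5,0.03],[-0.02,0,0,8.5,0.03],[-0.016,0.002,0,8.5,0.03],[0,0,0,8.5,0.03],[0,0,0,8.5,0.03]],
  ],
)

```text
time: 11.3
tool_pos: [477.8, -65.4, 209.2]
tcp_rot: [179.9, 0.1, 136.6]
ft_force: [0.5, -0.3, 0.3]
finger_gap: 30.3
grip_force: 0.0
```

```bash
python3 -c "
from h import *
comp('pics/c2.png')
s=sense();print(s['tool_pos'],s['tcp_rot'],s['ft_force'])"
```

```text
[478.06256076 -65.4526441  209.12777072] [1.79936688e+02 1.12332732e-01 1.36362854e+02] [ 0.14583071 -0.99871819 -0.1033753 ]
```

View pics/c2.png

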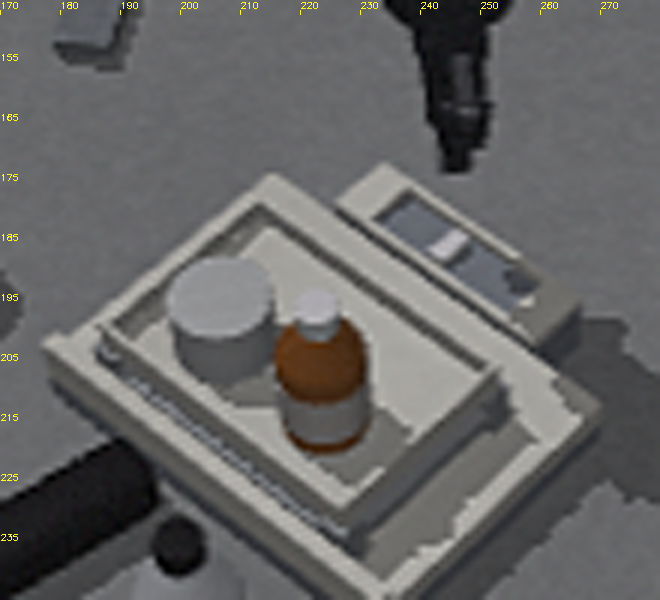

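The tray front is clearly down, with rim corners at about (187,199.5), (213.5,179.5), (253,206.5), (227.5,229.5). The back is ambiguous at this resolution, so I'll press lightly on the back-right rim corner to confirm it.

servo_tool(
  plan=[
    [[0,-0.034,0,8.5,0.0],[0,-0.034,0,8.5,0.0],[0,-0.032,0,8.5,0.0],[0.03,0,0,8.5,0.0],[0.04,0,0,4.6,0.0],[0.04,0,0,0,0.0],[0.04,0,0,0,0.0],[0.037,0,0,0,0.0],[0,0,0,0,0.0],[0,0,0,0,0.0]],
  ],
)

```text
time: 12.4
tool_pos: [664.9, -165.1, 207.1]
tcp_rot: [180.0, -0.1, 174.7]
ft_force: [-0.4, 0.1, 0.1]
finger_gap: 0.1
grip_force: 0.0
```

servo_tool(
  plan=[
    [[0,0,-0.015,0,0.0],[0,0,-0.01,0,0.0],[0,0,0,0,0.0],[0,0,0,0,0.0]],
  ],
)

```text
time: 12.8
tool_pos: [663.6, -165.3, 182.4]
tcp_rot: [180.0, -0.1, 174.8]
ft_force: [0.1, -0.3, 1.2]
finger_gap: -0.1
grip_force: 0.0
```

Tip is at about z 109. Next I'll go down past 102 towards 84.

servo_tool(
  plan=[
    [[0,0,-0.006,0,0.0],[0,0,-0.006,0,0.0],[0,0,-0.004,0,0.0],[0,0,0,0,0.0],[0,0,0,0,0.0]],
  ],
)

```text
time: 13.3
tool_pos: [664.5, -165.2, 166.7]
tcp_rot: [180.0, -0.0, 174.8]
ft_force: [0.6, 0.6, 0.5]
finger_gap: 0.0
grip_force: 0.0
```

servo_tool(
  plan=[
    [[0,0,-0.004,0,0.0],[0,0,-0.004,0,0.0],[0,0,-0.003,0,0.0],[0,0,0,0,0.0],[0,0,0,0,0.0]],
  ],
)

```text
time: 13.8
tool_pos: [664.6, -165.3, 156.7]
tcp_rot: [-180.0, 0.0, 174.8]
ft_force: [-2.5, 1.1, 5.9]
finger_gap: 0.1
grip_force: 2.9
```

Contact came at tip z 83.7 and the home rim is at 84, so the back is home too. Next, the lock.

servo_tool(
  plan=[
    [[0,0,0.03,0,0.0],[0,0,0.023,0,0.0],[-0.04,0,0,0,0.0],[-0.04,0,0,0,0.045],[-0.04,0,0,0,0.045],[-0.04,0,0,0,0.045],[-0.027,0.034,0,0,0.045],[0,0.034,0,0,0.045],[0,0.032,0,0,0.045],[0,0,-0.03,0,0.045]],
  ],
)

```text
time: 14.8
tool_pos: [480.0, -63.0, 182.9]
tcp_rot: [180.0, 0.5, 175.0]
ft_force: [0.9, -0.8, -0.7]
finger_gap: 44.9
grip_force: 0.0
```

servo_tool(
  plan=[
    [[0,0,-0.03,0,0.045],[0,0,-0.02,0,0.045],[0,0,0,0,0.045]],
  ],
)

```text
time: 15.1
tool_pos: [475.1, -64.5, 125.6]
tcp_rot: [179.9, -0.3, 174.8]
ft_force: [-1.1, 0.6, 0.2]
finger_gap: 44.6
grip_force: 0.0
```

servo_tool(
  plan=[
    [[0.002,0,-0.006,0,0.045],[0,0,-0.002,0,0.03],[0,0,0,0,0.0],[0,0,0,0,0.0],[0,0,0,0,0.0]],
  ],
  force=20,
)

```text
time: 15.6
tool_pos: [480.0, -65.4, 121.7]
tcp_rot: [-180.0, 0.1, 174.8]
ft_force: [-0.4, 0.4, 0.3]
finger_gap: -0.2
grip_force: 0.0
```

Closed above the nub, too high. I'll reopen, lower to 116 and grip.

servo_tool(
  plan=[
    [[-0.002,0,0,0,0.045],[0,0,0,0,0.045],[0,0,0,0,0.045],[0,0,-0.005,0,0.045],[0,0,0,0,0.03],[0,0,0,0,0.0],[0,0,0,0,0.0],[0,0,0,0,0.0]],
  ],
  force=20,
)

```text
time: 16.4
tool_pos: [477.3, -65.2, 115.8]
tcp_rot: [180.0, -0.0, 174.8]
ft_force: [-0.8, 0.8, -0.2]
finger_gap: 11.0
grip_force: 23.2
```

Gripped. I'll slide it about 12 mm towards +y.

servo_tool(
  plan=[
    [[0.0002,0.002,0,0,0.0],[0.0002,0.002,0,0,0.0],[0.0002,0.002,0,0,0.0],[0.0002,0.002,0,0,0.0],[0.0002,0.002,0,0,0.0],[0.0001,0.001,0,0,0.0],[0,0,0,0,0.0],[0,0,0,0,0.0]],
  ],
)

```text
time: 17.2
tool_pos: [478.3, -54.0, 115.7]
tcp_rot: [180.0, -0.0, 174.8]
ft_force: [-3.6, 2.7, 0.6]
finger_gap: 10.9
grip_force: 23.3
```

servo_tool(
  plan=[
    [[0.0001,0.0015,0,0,0.0],[0.0001,0.001,0,0,0.0],[0,0,0,0,0.0],[0,0,0,0,0.0]],
  ],
)

```text
time: 17.6
tool_pos: [478.4, -53.3, 115.8]
tcp_rot: [-179.8, -0.0, 174.8]
ft_force: [-5.5, -10.7, -1.3]
finger_gap: 11.1
grip_force: 23.2
```

It has hit the hard stop about 13 mm from the open end, so it's locked. Next I'll release and lift clear.

servo_tool(
  plan=[
    [[0,0,0,0,0.02],[0,0,0,0,0.025],[0,0,0.02,0,0.025],[0,0,0.04,0,0.025],[-0.02,0,0.04,0,0.025],[-0.03,0.04,0.02,0,0.025],[-0.03,0.05,0,0,0.025],[0,0.05,0,0,0.025],[0,0,0,0,0.025],[0,0,0,0,0.025]],
  ],
)

```text
time: 18.6
tool_pos: [405.5, 79.6, 235.2]
tcp_rot: [180.0, 0.1, 175.1]
ft_force: [0.3, -0.3, -0.9]
finger_gap: 24.9
grip_force: 0.0
```

```bash
python3 -c "
from h import *
comp('pics/c3.png')
s=sense();print(s['tool_pos'],s['ft_force'])"
```

```text
[405.6555807   77.80528837 234.72289564] [ 0.25058464 -0.41034117 -0.15361183]
```

View pics/c3.png

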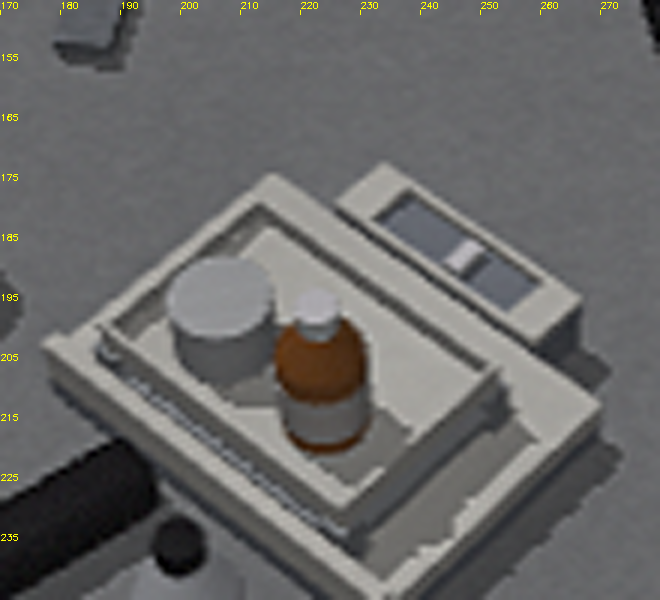

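The nub has moved from about (244.5,186) to (247.5,188), roughly 12 mm towards the locked end. The tray is home and the tin and bottle are upright, so I'm handing in.

```bash
python3 -c "
from bench import r
print(r.hand_in())"
```

```text
the job is handed in; nothing more can be done
None
```

The job is handed in: by touch and camera all four posts are home, the lock switch is at its locked end, and the tin and bottle stand upright, but the hand-in returned no verdict.

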